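# Show the camera the pad's far edge in the inspection mirror

### The job

Push the loose graphite pad along the aluminium plate until it lies fully home against all three stop pins: its far long edge on the two pins, its left end on the single pin. Then swing the little sprung mirror round by the post behind it until the small fixed camera, looking into the glass, sees the steel dot on the pad's far edge in the centre of the mirror, and finish while still holding the mirror steadily at that angle, for it springs back when let go. Leave the cork, the glass lump and the short graver where they lie.

Things in the scene. Friction and masses are not known exactly. Their poses are not given: they have to be found in the camera images.
- rig: Fixed T-shaped aluminium plate, 6 mm thick (x -115 to 30, y -100 to 128 mm in its frame; tongue to x = 95, y -40 to 40), centre line scribed along x. Origin on that line at bench level, plate top at z = 6; x runs along the line away from the robot to the mirror, y left. Home, the pad has its origin at (-46, 70, 6) and is square with the rig, its far edge on pin_near_line and pin_far_left, its left end on pin_end.
- pin_near_line (a point): Foot of a steel stop pin (10 mm diameter, 14 mm tall above the plate, as all three) at (-15, 42, 6) mm in the rig's frame, for the pad's far long edge.
- pin_far_left (a point): Foot of the second stop pin for the pad's far long edge, at (-15, 98, 6) mm in the rig's frame.
- pin_end (a point): Foot of the single stop pin for the pad's left end, at (-46, 116, 6) mm in the rig's frame.
- lens (a point): Middle of the lens of the small black camera fixed on the rig's right side, at (-20, -70, 34) mm in the rig's frame. The camera, 26 mm wide and 47 mm tall over the bench, runs 46 mm from the lens backwards, away from the mirror.
- mark_home (a point): Fixed point of the rig, at (-20, 70, 11.5) mm in its frame, where the pad's steel dot lies once the pad is fully home: as far left of the centre line as the lens is right of it.
- pad: Loose flat black graphite pad, 52 (x) x 82 (y) x 11 mm tall, about 0.2 kg, lying on the rig's plate; it slides easily. Origin at the centre of its underside. In the middle of its far long edge (at x = 26, z = 5.5 mm) is a flat 7 mm steel dot, which the camera cannot see directly.
- mirror: Upright mirror, frame 52 mm wide, 14 to 52 mm over the bench. Origin on its vertical swivel axis, on the rig's centre line (at x = 45 to 65 mm), 6 mm over the bench. The glass faces its -x; a lever (9 mm wide, top 21 mm over the bench) runs back along +x to the post. Its angle is right when the glass's normal halves the angle lens - axis - dot: with the dot home, mirror x parallel to rig x.
- lever_post (a point): On the axis of the mirror's upright steel post (10 mm diameter, top 56 mm over the bench), 50 mm behind the swivel axis, 46 mm over the bench. From rest, turn the mirror counterclockwise seen from above, by 0.35 to 0.85 rad (1.3 at most). A spring (0.08 to 0.2 Nm) turns it back. Push it, or pinch it from above (a firm pinch turns it with the fingers).
- cork_block: Loose cork block 30 x 60 x 24 mm near the rig's front right corner; leave it. Origin at the centre of its underside.
- slag_lump: Loose lump of black scrap glass 34 x 52 x 26 mm beyond the rig's left half, left of the mirror; leave it. Origin at the centre of its underside.
- short_graver: Loose short graver with a wooden handle, 24 x 62 x 24 mm, right of the rig; leave it. Origin at the centre of its underside.
There are look-alikes about, which are no part of the job. Of the things that look like the pad, the largest one is meant.

How it is judged:
By the outcome, as a careful person would: the job done as asked, in the order asked, and still so for the second after the job is handed in, while the arm keeps its last pose, push and grip.
It also fails if it takes over 53 s, if anything falls off the work surface, if the arm or the gripper's body presses on something with over 40 N, if the wrist force passes 120 N, or if a joint passes its speed limit or range.

### The arm

A 7-joint arm with a two-finger parallel gripper is mounted at the origin on a cart in front of the work surface, level with it; the furniture and walls round the work are solid. World frame = base frame: x ahead of the robot, y to its left, z up, the work surface at z = 0. Lengths are in m, angles in rad, forces in N, time in s.
With the tool pointing down it reaches from about 0.4 to 0.85 m from the base axis. Payload 10.4 kg.
Tool frame: the origin (TCP) lies at the very end of the fingers, on their centre line; the grasp point (between the pads) lies 19 mm behind it (robot.pinch_z is the z of the grasp point in the tool frame, in m); z points along the fingers, y is the line along which they close (so a half turn about z gives the same grasp; the last joint's range is limited). The gripper opens to 85 mm and grips with 20 to 120 N. Pads are 22 mm wide; open, the fingers measure 114 mm over their backs; the gripper's body (76 mm by 85 mm) begins 54 mm behind the grasp point. The pads swing forward as they close: fully open they stand 13 mm farther back than shut.
Start: joints at [-0.023, 0.332, -0.065, 1.46, 0.022, 1.35, -0.088], TCP at [0.625, 0, 0.231] pointing down, gripper open.
Joint ranges: [-2.6, 2.6], [-0.5, 2.12], [-1.47, 1.34], [0.16, 2.42], [-1.27, 4.41], [0.06, 2.06], [-2.6, 2.6]. Speed limits (rad/s): [2.22, 2.22, 2.79, 2.79, 3.14, 3.14, 3.14].

### API

Orientations are given as a unit quaternion [w, x, y, z].
In Python, from station import robot, cams, order gives the robot as it stands.
- The arm moves only by the tool apply_moves, never from a script. Its argument "motion" is a list that holds one entry, the list of rows, each a list of 7 numbers: the shift along the world's x, y, z in mm, then the turn, a rotation vector about the world's x, y, z in rad, then the closure, from -1 (fully open) to 1 (shut). A call has exactly 8 rows; each row is the pose to reach, as a shift and turn from the pose commanded when the call began; what a row does not reach only later rows make up. A row lasts 1/12 s, in which the tool goes at most 41.7 mm and 7.16 degrees, less where a joint would pass 70% of its speed; a pose out of reach is approached as far as the arm can. A call with a gripper value outside its range is refused whole. The fingers move at their own pace and stop on an object; the grip force is fixed at half the most. Time passes only in rows, so rows that repeat a pose let the fingers close, or fill a call up. It gives the time, the measured TCP pose, the force, the opening and the grip force at its end, in the units of the state.
- robot.read_state(): the state, without advancing time (a new reading comes with each control period).
- cams.capture(name): name is "scene" or "side" or "wrist"; returns a dict with "image" (420x560x3 uint8, red, green, blue), "range_z" (420x560 float32, m along the optical axis (not along the pixel's ray), 0 where there is no reading), "fx", "fy", "cx", "cy" (pixels), "distortion" ([k1, k2, p1, p2, k3] as OpenCV has them; the pictures are not rectified), "R" (3x3) and "t" (3): a world point X has camera coordinates R X + t. Camera axes: x right, y down, z forward; pixel columns grow to the right and rows downward; lengths in m; the calibration is good to about 2 mm. A picture is of the moment at which its call begins.
- order.close_job(): hands the job in; it is judged then, once.
Trained networks look in the newest picture that a camera, given by its name, has taken for a name from the list of things; names that differ only in an ending like _2 or _b are one class to them, and where a whole thing is asked for, a point or a joint stands for the part that bears it (a point fixed in the world has none). Each returns a list of dicts, best first, with "confidence" (0 to 1); they miss things now and then, are a little off and sometimes report something else, mostly with a low value. They report only what shows in the picture. A call takes as long as a camera call. They do not tell look-alikes from the thing itself.
- cams.outline_of(camera, thing): "region" (420x560 bool, what is visible of it) and "box" ([centre column, centre row, width, height] in pixels, round what is visible of it).
The state is a dict: "time": time; "q": joint angles; "joint_vel": joint speeds; "effort": joint torques, N m; "position": TCP position; "ee_rot": TCP orientation; "force": force on the tool from outside, world axes, zero at the start; "moment": the same for the moment, N m; "gripper_width": finger opening in m; "grip_force": force on a finger pad.
Only numpy, scipy, OpenCV 4.12 (cv2) and the standard library are available. Lean on these libraries where they do the work, as an engineer would, in place of code of your own. Each camera call takes 0.05 s, during which the arm holds its last target. There are 200 camera calls.

## Working session

There is one attempt and no reset: what is moved stays moved. The work goes in short steps, Python scripts to look and compute and a tool call to move; the robot and the scene stay as the last step left them, time stands still between calls to the robot, and variables do not carry over. Pictures are saved under pics/ and viewed, at most 10 in all, crops included, and the job is handed in when it is done.

Besides the shell and the picture viewer there is one more tool, called after "Call:" as name(argument=value, ...), one argument or row to a line, values as JSON. apply_moves: Moves the arm, as the interface text tells. Its arguments: {"type":"object","properties":{"motion":{"type":"array","items":{"type":"array","items":{"type":"array","items":{"type":"number"}}}}},"required":["motion"]}

```bash
mkdir -p pics; cat > h.py <<'E'
import numpy as np, cv2
from station import robot, cams, order
def K(c): return np.array([[c["fx"],0,c["cx"]],[0,c["fy"],c["cy"]],[0,0,1.]]), np.array(c["distortion"],float)
def pts(c, uv):
    """pixels Nx2 (col,row) with range -> world"""
    k,d=K(c); uv=np.asarray(uv); z=c["range_z"][uv[:,1].astype(int),uv[:,0].astype(int)]
    n=cv2.undistortPoints(uv.astype(np.float64).reshape(-1,1,2),k,d).reshape(-1,2)
    X=np.c_[n*z[:,None],z]; ok=z>0
    return ((X-np.asarray(c["t"]))@np.asarray(c["R"]))[ok]
def onplane(c,uv,h):
    k,d=K(c); R=np.asarray(c["R"]);t=np.asarray(c["t"])
    n=cv2.undistortPoints(np.asarray(uv,float).reshape(-1,1,2),k,d).reshape(-1,2)
    r=np.c_[n,np.ones(len(n))]@R; o=-R.T@t
    return o+r*((h-o[2])/r[:,2])[:,None]
def proj(c,X):
    k,d=K(c); r,_=cv2.Rodrigues(np.asarray(c["R"],float))
    return cv2.projectPoints(np.asarray(X,float).reshape(-1,1,3),r,np.asarray(c["t"],float),k,d)[0].reshape(-1,2)
def save(c,n): cv2.imwrite(f"pics/{n}.png",c["image"][:,:,::-1])
E
python3 - <<'E'
from h import *
np.set_printoptions(precision=4,suppress=True)
for n in ["scene","side"]:
    c=cams.capture(n); save(c,n+"0"); np.savez(f"pics/{n}0.npz",**c)
    print(n,"cam pos",-np.asarray(c["R"]).T@c["t"])
    for th in ["rig","pad","mirror","cork_block","slag_lump","short_graver"]:
        for o in cams.outline_of(n,th)[:3]:
            v,u=np.nonzero(o["region"]); P=pts(c,np.c_[u,v])
            hull=cv2.minAreaRect((P[:,:2]*1000).astype(np.float32)) if len(P) else None
            print(th,round(o["confidence"],2),np.round(o["box"]),np.median(P,0) if len(P) else None,np.percentile(P[:,2],[2,98]) if len(P) else None,hull)
print(robot.read_state())
E
cd pics; python3 -c "
import cv2,numpy as np
"
```

```text
scene cam pos [-0.1132 -0.7183  0.7145]
rig 0.8 [301. 257. 112.  77.] [ 0.4623 -0.1958  0.0069] [0.0022 0.047 ] ((496.04193115234375, -167.28781127929688), (212.82733154296875, 242.6558380126953), 1.8632187843322754)
rig 0.63 [310. 216.  21.  13.] [ 0.5791 -0.0903  0.0188] [0.0033 0.028 ] ((584.2261962890625, -85.78948974609375), (30.262588500976562, 45.59272003173828), 80.89964294433594)
rig 0.59 [375. 280.  22.  15.] [ 0.512  -0.3526  0.0175] [0.008  0.0244] ((513.5598754882812, -342.43359375), (54.9094123840332, 18.121036529541016), 80.49126434326172)
pad 0.8 [318. 193.  22.  13.] [ 0.6717 -0.0268  0.0089] [0.0051 0.0119] ((674.53466796875, -25.361347198486328), (66.13362121582031, 37.37982940673828), 61.69088363647461)
pad 0.76 [161. 207.  22.  10.] [0.3205 0.2028 0.0083] [0.0012 0.0111] ((326.7763977050781, 211.41561889648438), (57.57173156738281, 61.85293960571289), 50.87968444824219)
pad 0.67 [287. 247.  40.  29.] [ 0.4445 -0.1426  0.0174] [0.0105 0.0201] ((446.7514343261719, -140.05044555664062), (83.84593200683594, 54.80580520629883), 78.87702178955078)
mirror 0.79 [343. 225
[... 2163 characters left out ...]

short_graver 0.68 [313. 296.  18.  24.] [ 0.513  -0.3632  0.0193] [0.005  0.0252] ((512.9996337890625, -343.1861877441406), (55.38804244995117, 21.806583404541016), 87.63060760498047)
{'time': 0.7, 'q': array([-0.0226,  0.3322, -0.0647,  1.4601,  0.0216,  1.3499, -0.0885]), 'joint_vel': array([-0.0011,  0.0006,  0.0001, -0.0007,  0.001 ,  0.0031,  0.0004]), 'effort': array([ -0.0008, -62.5099,   0.0483, -39.1787,   0.0164,   0.0014,
         0.    ]), 'position': array([ 0.625 , -0.    ,  0.2314]), 'ee_rot': array([0.    , 0.7071, 0.7071, 0.    ]), 'force': array([ 0.4303, -0.3242,  0.9926]), 'moment': array([0.0166, 0.019 , 0.0578]), 'grip_force': 0.0, 'gripper_width': 0.08549557018433951}
```

```bash
python3 - <<'E'
from h import *
a=np.load("pics/scene0.npz")["image"][180:315,240:400]; b=np.load("pics/side0.npz")["image"][195:330,210:370]
i=np.hstack([cv2.resize(x,None,fx=2.5,fy=4.4) if 0 else cv2.resize(x,(400,338),interpolation=cv2.INTER_CUBIC) for x in (a,b)])
c=cams.capture("wrist"); save(c,"w0"); 
R=np.asarray(c["R"]); print(-R.T@c["t"],R, c["fx"])
w=cv2.resize(c["image"],(340,255)); z=np.zeros((255,800,3),np.uint8); z[:,:340]=w
cv2.imwrite("pics/m0.png",np.vstack([i,z])[:,:,::-1])
E
```

```text
[0.62488141 0.07483928 0.3746986 ] [[ 9.99999321e-01  1.01072453e-03  5.80207659e-04]
 [ 7.96809055e-04 -9.56264698e-01  2.92501612e-01]
 [ 8.50470657e-04 -2.92500951e-01 -9.56264854e-01]] 321.5001164434765
```

View pics/m0.png

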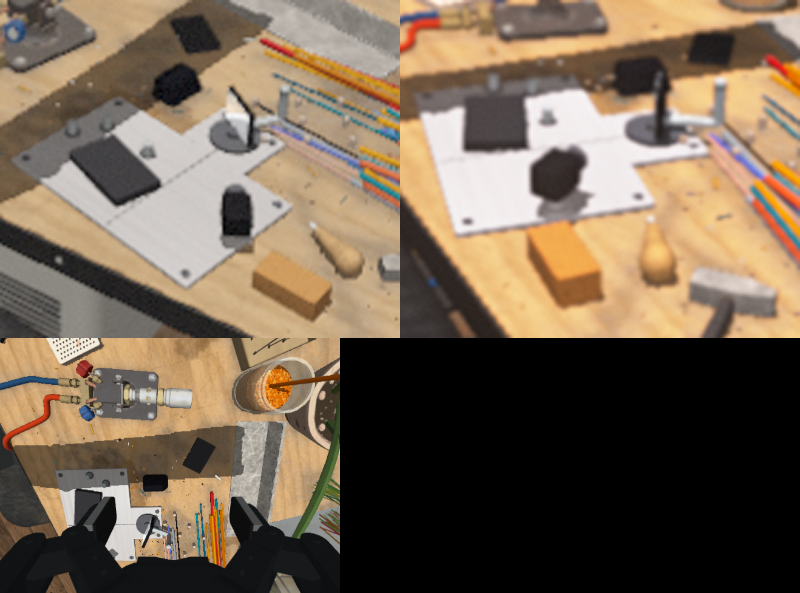

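Call:
apply_moves(
  motion=[
    [[-20,-34,-4,0,0,0,-1],[-40,-68,-8,0,0,0,-1],[-60,-102,-12,0,0,0,-1],[-80,-136,-16,0,0,0,-1],[-95,-165,-20,0,0,0,-1],[-95,-165,-20,0,0,0,-1],[-95,-165,-20,0,0,0,-1],[-95,-165,-20,0,0,0,-1]],
  ],
)

```text
time: 1.42
position: [0.5304, -0.1644, 0.2116]
ee_rot: [0.0, 0.707, 0.707, 0.0]
force: [1.3, 1.1, -0.4]
gripper_width: 0.0859
grip_force: 0.0
```

```bash
python3 - <<'E'
from h import *
np.set_printoptions(precision=4,suppress=True)
c=cams.capture("wrist"); np.savez("pics/w1.npz",**c)
for th in ["rig","pad","mirror","lever_post","slag_lump"]:
    for o in cams.outline_of("wrist",th)[:2]:
        v,u=np.nonzero(o["region"]); P=pts(c,np.c_[u,v])
        print(th,round(o["confidence"],2),np.round(o["box"]),np.median(P,0),np.percentile(P[:,2],[2,98]),cv2.minAreaRect((P[:,:2]*1000).astype(np.float32)))
print(robot.read_state()["position"],robot.read_state()["time"])
i=c["image"]; cv2.imwrite("pics/w1.png",cv2.resize(i[0:380,60:520],(726,600),interpolation=cv2.INTER_CUBIC)[:,:,::-1])
E
```

```text
rig 0.69 [247. 180. 206. 230.] [ 0.4802 -0.1627  0.0066] [0.005  0.0462] ((494.581298828125, -169.02151489257812), (211.75289916992188, 235.32029724121094), 0.34563273191452026)
pad 0.61 [207. 154.  60.  80.] [ 0.4475 -0.134   0.0175] [0.0146 0.0191] ((446.5570373535156, -136.75198364257812), (81.45436096191406, 52.84273147583008), 80.58934783935547)
pad 0.58 [345. 198.  64.  52.] [ 0.5792 -0.1861  0.0414] [0.0187 0.0566] ((595.8078002929688, -187.0980987548828), (50.80830001831055, 54.581268310546875), 67.0681381225586)
mirror 0.89 [346. 198.  65.  56.] [ 0.5795 -0.186   0.0421] [0.0187 0.0567] ((595.6878662109375, -187.3816680908203), (51.54053497314453, 54.581268310546875), 67.0681381225586)
lever_post 0.59 [345. 201.  65.  51.] [ 0.5795 -0.1862  0.0418] [0.0189 0.0568] ((599.843017578125, -184.66452026367188), (50.34467697143555, 66.71160888671875), 75.28620910644531)
slag_lump 0.88 [340. 100.  50.  34.] [ 0.5853 -0.0821  0.0248] [0.0012 0.0279] ((588.5723876953125, -81.49036407470703), (52.76818084716797, 33.45296859741211), 3.51336407661438)
[ 0.5304 -0.1642  0.2113] 1.7167
```

View pics/w1.png

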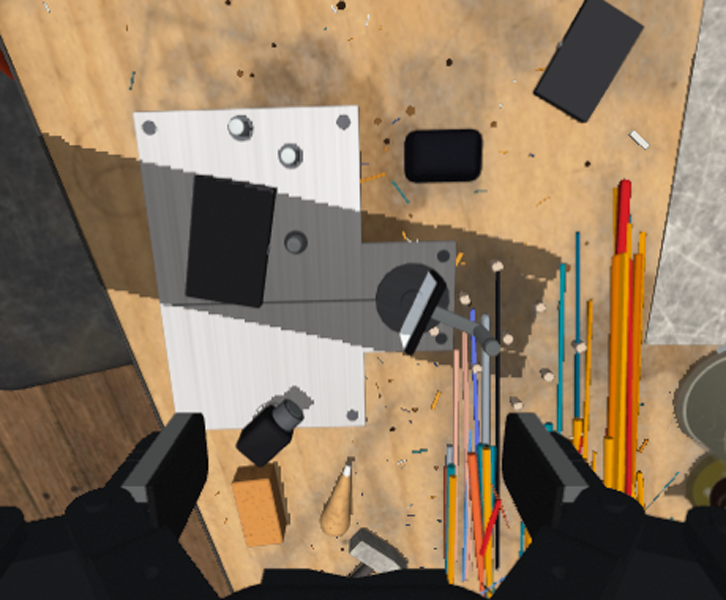

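```bash
cat >> h.py <<'E'
def rigid(A,B):
    """B ~ R(a) A + t, mm"""
    A=np.asarray(A,float);B=np.asarray(B,float);a0=A-A.mean(0);b0=B-B.mean(0)
    a=np.arctan2((a0[:,0]*b0[:,1]-a0[:,1]*b0[:,0]).sum(),(a0*b0).sum())
    R=np.array([[np.cos(a),-np.sin(a)],[np.sin(a),np.cos(a)]]); t=B.mean(0)-R@A.mean(0)
    return a,t,B-(A@R.T+t)
E
python3 - <<'E'
from h import *
np.set_printoptions(precision=1,suppress=True)
c=dict(np.load("pics/w1.npz")); s=460/726.
def P(l,h): return onplane(c,[(x*s+60-.2,y*s-.2) for x,y in l],h)[:,:2]*1000
pin=P([(296,240),(290,154),(239,125)],.020); cor=P([(134,113),(358,107),(455,241),(365,426),(361,243)],.006)
A=[(-15,42),(-15,98),(-46,116),(-115,128),(30,128),(95,40),(30,-100),(30,40)]
a,t,r=rigid(A,np.vstack([pin,cor])); print("rig",a,t);print(r)
Rr=np.array([[np.cos(a),-np.sin(a)],[np.sin(a),np.cos(a)]])
# pad top
g=c["image"].max(2); m=np.zeros_like(g)
m[108:200,170:240]=(g[108:200,170:240]<48); n,l,st,ce=cv2.connectedComponentsWithStats(m); k=1+st[1:,4].argmax()
v,u=np.nonzero(l==k); Q=onplane(c,np.c_[u,v],.017)[:,:2]*1000
rc=cv2.minAreaRect(Q.astype(np.float32)); print("pad",st[k],rc,"in rig",(np.array(rc[0])-t)@Rr)
print(((cv2.boxPoints(rc)-t)@Rr))
print("axis disc",P([(411,299)],.012),(P([(411,299)],.012)-t)@Rr)
# post top by depth
zz=c["range_z"]; v,u=np.mgrid[0:420,0:560]; W=pts(c,np.c_[u.ravel(),v.ravel()])*1000
q=W[(abs(W[:,0]-620)<40)&(abs(W[:,1]+190)<50)&(W[:,2]>53)&(W[:,2]<60)]; qr=(q[:,:2]-t)@Rr
pp=qr[qr[:,0]>80]; print("post top n",len(pp),pp.mean(0) if len(pp) else None, "by px",(P([(492,347)],.056)-t)@Rr)
mm=W[(abs(W[:,0]-600)<50)&(abs(W[:,1]+190)<50)&(W[:,2]>45)&(W[:,2]<54)]; mr=(mm[:,:2]-t)@Rr; mr=mr[mr[:,0]<80]
print("mirror top",len(mr),cv2.minAreaRect(mr.astype(np.float32)))
print([ (k_, ((np.array(w)-t)@Rr)) for k_,w in dict(slag=(588,-81),tcp=(530,-164)).items()])
E
```

```text
rig 0.022820500443811776 [ 506.7 -178.9]
[[ 1.3  2.8]
 [ 0.6  0.5]
 [ 1.   0.3]
 [ 0.4 -1.7]
 [-1.1 -1.6]
 [-1.3 -0.1]
 [-0.2 -0.1]
 [-0.8 -0.1]]
pad [ 178  111   57   84 3823] ((447.2659606933594, -137.21337890625), (81.24153900146484, 52.47391891479492), 80.5260009765625) in rig [-58.5  43. ]
[[-91.8   8. ]
 [-40.3  -1.8]
 [-25.1  78. ]
 [-76.6  87.8]]
axis disc [[ 569.9 -176.4]] [[63.3  1.1]]
post top n 83 [109.4 -19.7] by px [[109.5 -19.7]]
mirror top 415 ((67.26721954345703, -1.1498756408691406), (51.81501770019531, 7.263660430908203), 65.83187866210938)
[('slag', array([83.5, 96. ])), ('tcp', array([23.7, 14.4]))]
```

Call:
apply_moves(
  motion=[
    [[-17,3,-10,0,0,-0.12,0],[-34,6,-20,0,0,-0.24,1],[-51,9,-30,0,0,-0.36,1],[-68,12,-40,0,0,-0.48,1],[-85,15,-50,0,0,-0.6,1],[-102,18,-65,0,0,-0.72,1],[-119,20,-80,0,0,-0.84,1],[-134,22,-90,0,0,-0.96,1]],
  ],
)

```text
time: 2.38
position: [0.3947, -0.1424, 0.1202]
ee_rot: [-0.0, 0.955, 0.298, -0.0]
force: [-0.2, 0.2, -0.2]
gripper_width: 0.0
grip_force: 0.0
```

Call:
apply_moves(
  motion=[
    [[0,0,-10,0,0,-0.12,1],[0,0,-20,0,0,-0.24,1],[0,0,-30,0,0,-0.36,1],[0,0,-40,0,0,-0.48,1],[0,0,-50,0,0,-0.588,1],[0,0,-75,0,0,-0.588,1],[0,0,-90,0,0,-0.588,1],[0,0,-90,0,0,-0.588,1]],
  ],
)

```text
time: 3.05
position: [0.3943, -0.1422, 0.0289]
ee_rot: [-0.0, 1.0, 0.012, -0.002]
force: [-2.0, 0.5, -0.8]
gripper_width: -0.0002
grip_force: 0.0
```

```bash
cat >> h.py <<'E'
T=np.array([506.7,-178.9]); AN=0.0228
RR=np.array([[np.cos(AN),-np.sin(AN)],[np.sin(AN),np.cos(AN)]])
def rig(p): return (np.asarray(p)[...,:2]-T)@RR
def world(p): return np.asarray(p)@RR.T+T
def tcp():
    s=robot.read_state(); p=s["position"]*1000; print("tcp",p,"rig",rig(p),"q",s["q"],"t",s["time"],"F",s["force"])
E
python3 - <<'E'
from h import *
from scipy.spatial.transform import Rotation as Rn
np.set_printoptions(precision=2,suppress=True)
tcp(); w,x,y,z=robot.read_state()["ee_rot"]; print(Rn.from_quat([x,y,z,w]).as_matrix())
c=cams.capture("wrist"); np.savez("pics/w2.npz",**c); save(c,"w2")
E
```

```text
tcp [ 394.31 -142.19   28.94] rig [-111.52   39.26] q [ 0.18  0.13  0.06  2.19 -0.01  0.83 -1.3 ] t 3.05 F [-1.97  0.54 -0.76]
[[ 1.    0.02 -0.  ]
 [ 0.02 -1.    0.  ]
 [-0.   -0.   -1.  ]]
```

View pics/w2.png

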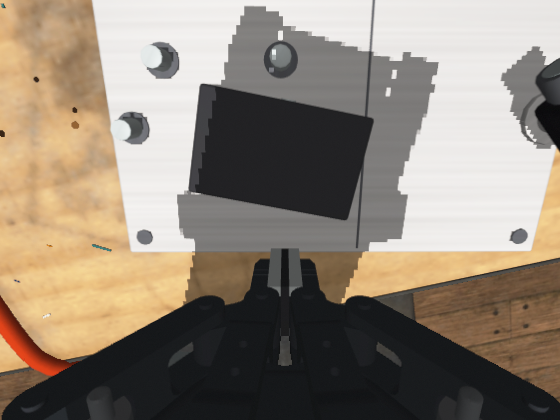

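Call:
apply_moves(
  motion=[
    [[0,-4,-10,0,0,0,1],[0,-4,-20,0,0,0,1],[0,-4,-20,0,0,0,1],[6,-4,-20,0,0,0,1],[11,-4,-20,0,0,0,1],[15,-4,-20,0,0,0,1],[19,-4,-20,0,0,0,1],[22,-3,-20,0,0,0,1]],
  ],
)

```text
time: 3.77
position: [0.4187, -0.1461, 0.0116]
ee_rot: [0.0, 1.0, 0.011, 0.0]
force: [-1.1, -0.5, 0.6]
gripper_width: -0.0003
grip_force: 0.6
```

```bash
cat >> h.py <<'E'
def pad(c,lo=45):
    """pad pose in rig frame from dark blob near the plate"""
    k,d=K(c); g=c["image"].max(2); v,u=np.mgrid[0:420,0:560]
    W=onplane(c,np.c_[u.ravel(),v.ravel()],.017)[:,:2]*1000; q=rig(W)
    m=((g.ravel()<lo)&(q[:,0]>-105)&(q[:,0]<-12)&(q[:,1]>-25)&(q[:,1]<125)).reshape(420,560).astype(np.uint8)
    z=c["range_z"]; P=np.zeros((420*560,3)); ok=z.ravel()>0
    P[ok]=pts(c,np.c_[u.ravel(),v.ravel()])*1000; h=P[:,2].reshape(420,560); m[(h<13)|(h>21)]=0
    m=cv2.morphologyEx(m,cv2.MORPH_OPEN,np.ones((3,3)))
    n,l,st,_=cv2.connectedComponentsWithStats(m); i=1+st[1:,4].argmax()
    r=cv2.minAreaRect(q[(l==i).ravel()].astype(np.float32)); print("pad",st[i],r); print(cv2.boxPoints(r))
    # pins
E
python3 - <<'E'
from h import *
np.set_printoptions(precision=2,suppress=True)
tcp(); c=cams.capture("wrist"); np.savez("pics/w3.npz",**c); pad(c)
pad(dict(np.load("pics/w2.npz")))
E
```

```text
tcp [ 418.68 -146.14   11.57] rig [-87.25  34.76] q [ 0.17  0.2   0.06  2.14 -0.02  0.79 -1.3 ] t 3.7667 F [-1.05 -0.45  0.56]
pad [  169   126   191   126 18477] ((-49.36272430419922, 45.53154373168945), (81.00589752197266, 53.89432907104492), 84.47306823730469)
[[-80.09   7.81]
 [-26.44   2.62]
 [-18.64  83.25]
 [-72.28  88.44]]
pad [  196    87   177   132 16573] ((-59.831390380859375, 40.801902770996094), (77.80409240722656, 51.21894836425781), 79.0345458984375)
[[-92.37   7.48]
 [-42.09  -2.26]
 [-27.29  74.12]
 [-77.57  83.87]]
```

```bash
python3 - <<'E'
from h import *
np.set_printoptions(precision=1,suppress=True)
c=dict(np.load("pics/w3.npz")); v,u=np.mgrid[0:420,0:560]; ok=c["range_z"].ravel()>0
W=pts(c,np.c_[u.ravel(),v.ravel()])*1000; q=rig(W)-rig(np.array([418.7,-146.1]))
h=W[:,2]-11.5; col=(c["image"].max(2).ravel()[ok]>0)
for a in range(8,110,8):
    s=(h>a)&(h<=a+8)&(abs(q[:,0])<60)&(abs(q[:,1])<110)
    if s.sum()>5: print(a,s.sum(),np.percentile(q[s],[1,99],axis=0).ravel())
E
```

```text
8 995 [   6.6 -109.2   52.9   84.3]
16 919 [   6.4 -109.6   59.6   13. ]
24 721 [   6.4 -102.7   59.6   13.2]
32 813 [-10.4 -11.3  11.8   8.5]
40 1366 [ -9.  -28.5  13.9  28.1]
48 3725 [ -8.6 -35.4  13.8  35.1]
56 5770 [ -8.5 -40.2  12.7  39.6]
64 5723 [ -8.1 -47.   17.5  46.6]
72 9875 [ -7.4 -52.9  17.6  52.4]
80 11540 [  3.7 -58.8  17.6  58.3]
88 8066 [  7.6 -59.2  20.   60. ]
96 1512 [ 18.  -18.6  20.7  18.2]
```

Call:
apply_moves(
  motion=[
    [[-11,0,0,0,0,0,1],[-10,-28,-1,0,0,0,1],[-8,-55,-2,0,0,0,1],[20,-54,-2,0,0,0,1],[46,-54,-2,0,0,0,1],[46,-54,-2,0,0,0,1],[46,-46,-2,0,0,0,1],[46,-42,-2,0,0,0,1]],
  ],
)

```text
time: 4.48
position: [0.4627, -0.187, 0.009]
ee_rot: [-0.0, 1.0, 0.011, -0.001]
force: [-0.2, -1.1, 0.1]
gripper_width: 0.0001
grip_force: 0.3
```

Call:
apply_moves(
  motion=[
    [[0,4,0,0,0,0,1],[0,8,0,0,0,0,1],[0,11,0,0,0,0,1],[0,14,0,0,0,0,1],[0,16,0,0,0,0,1],[0,18,0,0,0,0,1],[0,18,0,0,0,0,1],[0,18,0,0,0,0,1]],
  ],
)

```text
time: 5.15
position: [0.464, -0.1698, 0.0093]
ee_rot: [-0.0, 1.0, 0.011, -0.0]
force: [0.8, -0.3, -0.2]
gripper_width: -0.0001
grip_force: 0.0
```

```bash
python3 - <<'E'
from h import *
np.set_printoptions(precision=2,suppress=True)
tcp(); c=cams.capture("wrist"); np.savez("pics/w4.npz",**c); save(c,"w4"); pad(c)
E
```

```text
tcp [ 463.98 -169.84    9.33] rig [-42.5   10.03] q [ 0.19  0.3   0.08  2.02 -0.03  0.82 -1.26] t 5.15 F [ 0.78 -0.33 -0.22]
pad [  87  234  172   82 6439] ((-44.83586883544922, 61.20984649658203), (43.20562744140625, 78.37882995605469), 0.15986238420009613)
[[-66.55 100.34]
 [-66.33  21.96]
 [-23.12  22.08]
 [-23.34 100.46]]
```

View pics/w4.png

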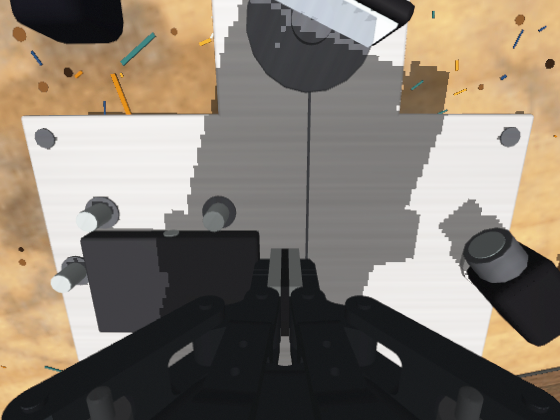

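Call:
apply_moves(
  motion=[
    [[0,3,0,0,0,0,1],[0,5,0,0,0,0,1],[0,7,0,0,0,0,1],[0,8,0,0,0,0,1],[0,9,0,0,0,0,1],[0,9,0,0,0,0,1],[0,9,0,0,0,0,1],[0,9,0,0,0,0,1]],
  ],
)

```text
time: 5.87
position: [0.4643, -0.1629, 0.0097]
ee_rot: [0.001, 1.0, 0.011, 0.001]
force: [0.7, -8.4, -0.0]
gripper_width: -0.0004
grip_force: 3.8
```

Call:
apply_moves(
  motion=[
    [[0,-8,0,0,0,0,1],[0,-15,0,0,0,0,1],[-30,-15,0,0,0,0,1],[-60,-15,0,0,0,0,1],[-60,-15,0,0,0,0,1],[-61,18,0,0,0,0,1],[-61,50,0,0,0,0,1],[-61,50,0,0,0,0,1]],
  ],
)

```text
time: 6.53
position: [0.4028, -0.1063, 0.0092]
ee_rot: [-0.001, 1.0, 0.014, -0.0]
force: [0.6, -0.1, -0.9]
gripper_width: -0.0002
grip_force: 0.0
```

Call:
apply_moves(
  motion=[
    [[4,0,0,0,0,0,1],[8,0,0,0,0,0,1],[11,0,0,0,0,0,1],[14,0,0,0,0,0,1],[16,0,0,0,0,0,1],[18,0,0,0,0,0,1],[18,0,0,0,0,0,1],[18,0,0,0,0,0,1]],
  ],
)

```text
time: 7.2
position: [0.4212, -0.1112, 0.0093]
ee_rot: [0.0, 1.0, 0.011, 0.0]
force: [-0.4, 0.3, 0.1]
gripper_width: 0.0
grip_force: 0.0
```

```bash
python3 - <<'E'
from h import *
np.set_printoptions(precision=2,suppress=True)
tcp(); c=cams.capture("wrist"); np.savez("pics/w5.npz",**c); save(c,"w5"); pad(c)
E
```

```text
tcp [ 421.18 -111.15    9.29] rig [-83.96  69.68] q [ 0.12  0.19  0.04  2.16 -0.01  0.79 -1.39] t 7.2 F [-0.38  0.27  0.05]
pad [  192   135   191   120 20909] ((-47.591339111328125, 69.2095718383789), (53.94622039794922, 81.15057373046875), 0.46969687938690186)
[[-74.9  109.56]
 [-74.23  28.41]
 [-20.29  28.86]
 [-20.95 110.  ]]
```

View pics/w5.png

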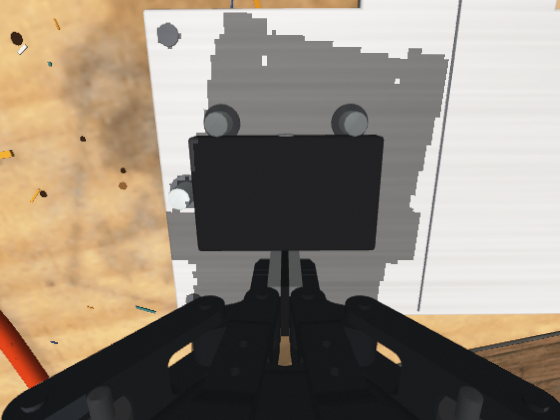

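Call:
apply_moves(
  motion=[
    [[1,0,0,0,0,0,1],[2,0,0,0,0,0,1],[3,0,0,0,0,0,1],[4,0,0,0,0,0,1],[5,0,0,0,0,0,1],[5,0,0,0,0,0,1],[5,0,0,0,0,0,1],[5,0,0,0,0,0,1]],
  ],
)

```text
time: 7.92
position: [0.4217, -0.111, 0.0084]
ee_rot: [-0.0, 1.0, 0.011, -0.004]
force: [-18.0, 0.7, 13.9]
gripper_width: -0.0002
grip_force: 8.9
```

Call:
apply_moves(
  motion=[
    [[-10,0,1,0,0,0,1],[-21,0,1,0,0,0,1],[-20,-33,1,0,0,0,1],[-19,-66,1,0,0,0,1],[-19,-66,1,0,0,0,1],[8,-66,1,0,0,0,1],[34,-65,1,0,0,0,1],[34,-65,1,0,0,0,1]],
  ],
)

```text
time: 8.58
position: [0.4648, -0.1755, 0.0112]
ee_rot: [0.0, 1.0, 0.012, 0.002]
force: [-0.8, 0.8, 0.6]
gripper_width: 0.0003
grip_force: 0.0
```

Call:
apply_moves(
  motion=[
    [[0,5,0,0,0,0,1],[0,9,0,0,0,0,1],[0,12,0,0,0,0,1],[0,14,0,0,0,0,1],[0,16,0,0,0,0,1],[0,17,0,0,0,0,1],[0,17,0,0,0,0,1],[0,17,0,0,0,0,1]],
  ],
)

```text
time: 9.25
position: [0.46, -0.1588, 0.0106]
ee_rot: [-0.0, 1.0, 0.011, 0.0]
force: [-1.9, 0.9, 5.8]
gripper_width: -0.0002
grip_force: 2.8
```

```bash
python3 - <<'E'
from h import *
np.set_printoptions(precision=2,suppress=True)
tcp(); c=cams.capture("wrist"); np.savez("pics/w6.npz",**c); save(c,"w6"); pad(c)
E
```

```text
tcp [ 459.98 -158.82   10.55] rig [-46.25  21.14] q [ 0.17  0.29  0.08  2.04 -0.03  0.82 -1.28] t 9.25 F [-1.94  0.87  5.81]
pad [ 139  217  131   95 7947] ((-39.92955017089844, 54.82086944580078), (49.88212203979492, 58.05364227294922), 8.940656661987305)
[[-69.08  79.62]
 [-60.06  22.27]
 [-10.78  30.02]
 [-19.8   87.37]]
```

View pics/w6.png

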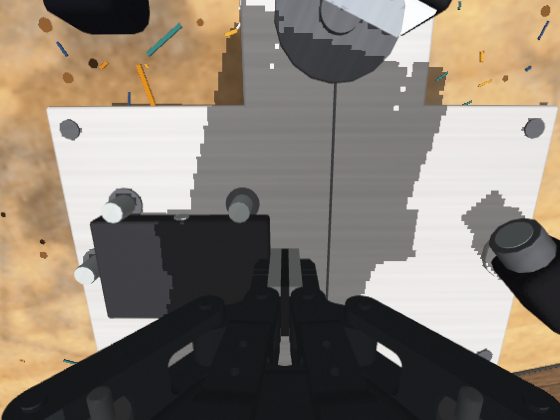

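Call:
apply_moves(
  motion=[
    [[0,1,0,0,0,0,1],[0,2,0,0,0,0,1],[0,3,0,0,0,0,1],[0,4,0,0,0,0,1],[0,4,0,0,0,0,1],[0,4,0,0,0,0,1],[0,4,0,0,0,0,1],[0,4,0,0,0,0,1]],
  ],
)

```text
time: 9.97
position: [0.4601, -0.1578, 0.0106]
ee_rot: [0.002, 1.0, 0.01, 0.001]
force: [-0.9, -10.6, 1.8]
gripper_width: 0.0001
grip_force: 6.9
```

```bash
python3 - <<'E'
from h import *
np.set_printoptions(precision=2,suppress=True)
tcp(); 
for n in ["w5","w6"]:
    c=dict(np.load(f"pics/{n}.npz"))
    # plate left/far corner refs per picture: project rig model points
    A=np.array([(-15,42,6),(-15,98,6),(-46,116,6),(-15,42,20),(-15,98,20),(-46,116,20),(-20,29,17),(-20,111,17),(-72,29,17),(-72,111,17),(30,128,6),(-115,128,6)],float)
    X=np.c_[world(A[:,:2]),A[:,2]]/1000
    print(n); print(np.c_[A,proj(c,X)])
E
```

```text
tcp [ 460.09 -157.79   10.61] rig [-46.12  22.17] q [ 0.16  0.28  0.08  2.04 -0.03  0.81 -1.29] t 9.9667 F [ -0.9  -10.6    1.77]
w5
[[ -15.     42.      6.    347.16  120.28]
 [ -15.     98.      6.    220.47  120.18]
 [ -46.    116.      6.    186.01  188.23]
 [ -15.     42.     20.    353.64  121.74]
 [ -15.     98.     20.    213.77  121.62]
 [ -46.    116.     20.    176.41  196.2 ]
 [ -20.     29.     17.    382.78  133.93]
 [ -20.    111.     17.    184.72  133.76]
 [ -72.     29.     17.    372.62  249.01]
 [ -72.    111.     17.    194.84  248.79]
 [  30.    128.      6.    140.1     5.41]
 [-115.    128.      6.    175.24  313.64]]
w6
[[ -15.     42.      6.    240.99  201.23]
 [ -15.     98.      6.    124.81  201.07]
 [ -46.    116.      6.     98.62  259.27]
 [ -15.     42.     20.    236.81  210.26]
 [ -15.     98.     20.    109.7   210.05]
 [ -46.    116.     20.     82.19  272.82]
 [ -20.     29.     17.    267.01  218.78]
 [ -20.    111.     17.     86.48  218.43]
 [ -72.     29.     17.    268.59  316.92]
 [ -72.    111.     17.    105.3   316.17]
 [  30.    128.      6.     43.19  103.46]
 [-115.    128.      6.     98.63  367.71]]
```

Call:
apply_moves(
  motion=[
    [[0,-10,0,0,0,0,1],[0,-20,0,0,0,0,1],[-28,-21,0,0,0,0,1],[-56,-22,0,0,0,0,1],[-56,-22,0,0,0,0,1],[-57,12,0,0,0,0,1],[-58,45,0,0,0,0,1],[-58,45,0,0,0,0,1]],
  ],
)

```text
time: 10.63
position: [0.4015, -0.1053, 0.01]
ee_rot: [-0.001, 1.0, 0.014, -0.0]
force: [0.6, 0.4, 0.7]
gripper_width: 0.0001
grip_force: 0.0
```

Call:
apply_moves(
  motion=[
    [[5,0,0,0,0,0,1],[10,0,0,0,0,0,1],[14,0,0,0,0,0,1],[17,0,0,0,0,0,1],[19,0,0,0,0,0,1],[20,0,0,0,0,0,1],[21,0,0,0,0,0,1],[21,0,0,0,0,0,1]],
  ],
)

```text
time: 11.3
position: [0.4216, -0.1105, 0.0099]
ee_rot: [0.0, 1.0, 0.011, -0.002]
force: [-6.4, -1.8, 2.7]
gripper_width: -0.0
grip_force: 2.9
```

Call:
apply_moves(
  motion=[
    [[-6,0,0,0,0,0,1],[-12,0,0,0,0,0,1],[-12,0,35,0,0,0,1],[-12,0,70,0,0,0,0.5],[-12,0,100,0,0,0,-0.2],[-12,0,125,0,0,0,-0.2],[-12,0,125,0,0,0,-0.2],[-12,0,125,0,0,0,-0.2]],
  ],
)

```text
time: 11.97
position: [0.4117, -0.1101, 0.1365]
ee_rot: [0.0, 1.0, 0.011, 0.002]
force: [0.6, -0.1, -0.7]
gripper_width: 0.0509
grip_force: 0.0
```

```bash
python3 - <<'E'
from h import *
np.set_printoptions(precision=2,suppress=True)
tcp(); c=cams.capture("wrist"); np.savez("pics/w7.npz",**c); cv2.imwrite("pics/w7.png",cv2.resize(c["image"][20:320,120:520],(800,600),interpolation=cv2.INTER_CUBIC)[:,:,::-1]); pad(c)
A=np.array([(-15,42,20),(-15,98,20),(-46,116,20),(-20,29,17),(-20,111,17),(-72,29,17),(-72,111,17),(30,128,6),(-115,128,6)],float)
print(np.c_[A,(proj(c,np.c_[world(A[:,:2]),A[:,2]]/1000)-[120,20])*2])
E
```

```text
tcp [ 411.65 -110.13  136.54] rig [-93.45  70.92] q [ 0.11 -0.03  0.04  2.08  0.    1.09 -1.4 ] t 11.9667 F [ 0.57 -0.09 -0.72]
pad [ 237  110  101   65 6228] ((-46.51053237915039, 69.4881362915039), (51.09528732299805, 80.90958404541016), 0.07467196881771088)
[[-72.11 109.91]
 [-72.01  29.  ]
 [-20.91  29.07]
 [-21.02 109.98]]
[[ -15.     42.     20.    404.24  164.08]
 [ -15.     98.     20.    259.13  163.94]
 [ -46.    116.     20.    216.43  245.21]
 [ -20.     29.     17.    436.06  177.61]
 [ -20.    111.     17.    227.21  177.41]
 [ -72.     29.     17.    430.    307.99]
 [ -72.    111.     17.    232.74  307.78]
 [  30.    128.      6.    182.11   43.03]
 [-115.    128.      6.    202.66  396.71]]
```

View pics/w7.png

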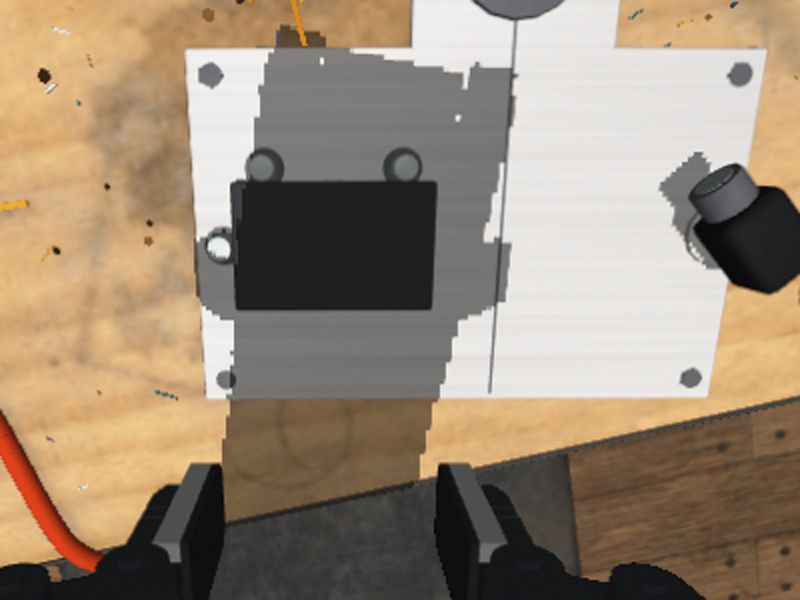

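Call:
apply_moves(
  motion=[
    [[28,-12,0,0,0,0,-0.2],[58,-24,0,0,0,0,-0.2],[88,-37,0,0,0,0,-0.2],[118,-50,0,0,0,0,-0.2],[148,-62,-10,0,0,0,-0.2],[178,-75,-20,0,0,0,-0.2],[204,-86,-35,0,0,0,-0.2],[204,-86,-35,0,0,0,-0.2]],
  ],
)

```text
time: 12.68
position: [0.6154, -0.197, 0.0935]
ee_rot: [-0.0, 1.0, 0.011, -0.003]
force: [-1.6, 0.8, -0.5]
gripper_width: 0.0512
grip_force: 0.0
```

```bash
python3 - <<'E'
from h import *
np.set_printoptions(precision=2,suppress=True)
tcp(); c=cams.capture("wrist"); np.savez("pics/w8.npz",**c); save(c,"w8")
v,u=np.mgrid[0:420,0:560]; W=pts(c,np.c_[u.ravel(),v.ravel()])*1000; q=rig(W)
s=(W[:,2]>52)&(W[:,2]<60)&(q[:,0]>90)&(q[:,0]<130)&(abs(q[:,1]+15)<25)
print("post",s.sum(),q[s].mean(0),np.ptp(q[s],axis=0) if s.any() else 0)
s=(W[:,2]>46)&(W[:,2]<55)&(q[:,0]>30)&(q[:,0]<88)&(abs(q[:,1])<40)
print("mirror",s.sum(),cv2.minAreaRect(q[s].astype(np.float32)))
E
```

```text
tcp [ 615.4  -196.96   93.53] rig [108.26 -20.53] q [ 0.17  0.48  0.1   1.56 -0.05  1.11 -1.28] t 12.6833 F [-1.65  0.78 -0.53]
post 229 [110.66 -21.02] [9.81 9.83]
mirror 809 ((66.0889892578125, -4.974878311157227), (45.74208450317383, 8.699569702148438), 65.78382873535156)
```

View pics/w8.png

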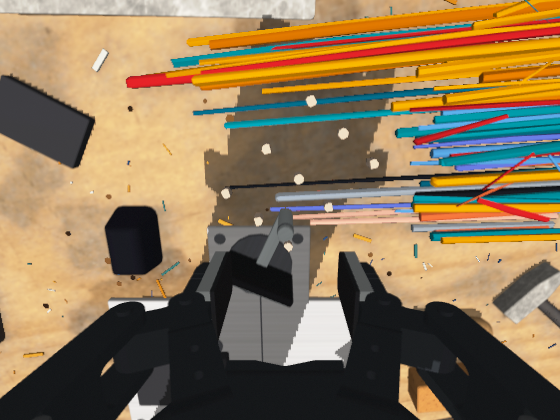

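Call:
apply_moves(
  motion=[
    [[3,0,-5,0,0,0,-0.2],[3,0,-20,0,0,0,-0.2],[3,0,-40,0,0,0,-0.2],[3,0,-58,0,0,0,-0.2],[3,0,-68,0,0,0,-0.2],[3,0,-68,0,0,0,0.5],[3,0,-68,0,0,0,0.5],[3,0,-68,0,0,0,0.5]],
  ],
)

```text
time: 13.4
position: [0.6186, -0.1961, 0.0338]
ee_rot: [0.0, 1.0, 0.011, 0.001]
force: [0.2, -0.4, -0.3]
gripper_width: 0.0217
grip_force: 0.0
```

```bash
cat >> h.py <<'E'
def mir(c):
    v,u=np.mgrid[0:420,0:560]; W=pts(c,np.c_[u.ravel(),v.ravel()])*1000; q=rig(W)
    s=(W[:,2]>52.5)&(W[:,2]<60)&(q[:,0]>92)&(q[:,0]<130)&(abs(q[:,1]+8)<25)
    if s.sum(): print("post",s.sum(),np.median(q[s],0),np.ptp(q[s],axis=0))
    s=(W[:,2]>48)&(W[:,2]<55)&(q[:,0]>30)&(q[:,0]<90)&(abs(q[:,1])<40)
    if s.sum()>20:
        r=cv2.minAreaRect(q[s].astype(np.float32)); l=cv2.fitLine(q[s].astype(np.float32),cv2.DIST_HUBER,0,.01,.01).ravel()
        print("mirror",s.sum(),r,"fit ang",np.degrees(np.arctan(-l[0]/l[1])))
E
python3 - <<'E'
from h import *
np.set_printoptions(precision=2,suppress=True)
tcp(); c=dict(np.load("pics/w8.npz")); mir(c)
print("corners",rig(onplane(c,[(208,230),(310,228),(261,320),(261,355)],.006)*1000))
c=cams.capture("wrist"); np.savez("pics/w9.npz",**c); mir(c)
for n in ["scene","side"]: c=cams.capture(n); print(n); mir(c)
for n in ["scene","side"]: c=dict(np.load(f"pics/{n}0.npz")); print(n); mir(c)
c=dict(np.load("pics/w1.npz")); print("w1"); mir(c)
E
```

```text
tcp [ 618.62 -196.07   33.77] rig [111.5  -19.72] q [ 0.17  0.55  0.09  1.6  -0.06  1.   -1.27] t 13.4 F [ 0.2  -0.39 -0.29]
post 220 [110.61 -20.81] [9.35 9.17]
mirror 703 ((65.96421813964844, -5.252294540405273), (45.13371658325195, 8.699569702148438), 65.78382873535156) fit ang -25.221563
corners [[ 91.25  38.58]
 [ 93.03 -40.  ]
 [  9.24  -0.52]
 [-27.44   0.28]]
post 897 [113.57 -19.17] [23.14 37.68]
mirror 92 ((66.84919738769531, -10.848386764526367), (16.70302391052246, 1.9413304328918457), 68.4529037475586) fit ang -23.593048
scene
post 36 [106.5   -8.96] [23.3  35.56]
mirror 51 ((66.92809295654297, -3.390378952026367), (49.55012512207031, 7.5161871910095215), 64.96550750732422) fit ang -23.737534
side
post 25 [102.2   -7.91] [10.59 27.55]
mirror 48 ((65.39259338378906, -2.8387985229492188), (52.53486633300781, 6.864680290222168), 65.5846176147461) fit ang -23.648773
scene
post 13 [107.26 -22.09] [ 9.57 11.66]
mirror 48 ((66.80081939697266, -4.288486480712891), (49.570613861083984, 7.79671049118042), 63.850337982177734) fit ang -24.932364
side
post 19 [107.32 -21.76] [ 9.31 10.1 ]
mirror 51 ((65.24089050292969, -3.052988052368164), (52.58903503417969, 6.8553385734558105), 65.24298858642578) fit ang -24.971338
w1
post 88 [109.22 -19.63] [8.99 9.48]
mirror 382 ((67.25150299072266, -1.143594741821289), (51.81502151489258, 7.238173484802246), 65.89073944091797) fit ang -24.22986
```

Call:
apply_moves(
  motion=[
    [[0,0,-4,0,0,0,0.5],[1,4,-5,0,0,0,0.5],[1,9,-5,0,0,0,0.5],[1,14,-5,0,0,0,0.5],[1,19,-5,0,0,0,0.5],[1,23,-5,0,0,0,0.5],[1,25,-5,0,0,0,0.5],[1,25,-5,0,0,0,0.5]],
  ],
)

```text
time: 14.22
position: [0.6193, -0.1702, 0.0276]
ee_rot: [-0.0, 1.0, 0.012, 0.0]
force: [2.7, -2.1, 0.8]
gripper_width: 0.0213
grip_force: 1.4
```

Call:
apply_moves(
  motion=[
    [[0,0,0,0,0,0,0.5],[0,0,0,0,0,0,0.5],[0,0,0,0,0,0,0.5],[0,0,0,0,0,0,0.5],[0,0,0,0,0,0,0.5],[0,0,0,0,0,0,0.5],[0,0,0,0,0,0,0.5],[0,0,0,0,0,0,0.5]],
  ],
)

```text
time: 14.88
position: [0.6189, -0.1711, 0.0273]
ee_rot: [0.0, 1.0, 0.011, -0.0]
force: [1.2, -3.2, 2.6]
gripper_width: 0.0212
grip_force: 1.4
```

```bash
python3 - <<'E'
from h import *
np.set_printoptions(precision=2,suppress=True)
tcp(); 
for n in ["wrist","scene","side"]: c=cams.capture(n); np.savez(f"pics/{n}10.npz",**c); print(n); mir(c)
a=np.load("pics/wrist10.npz")["image"]
b=np.load("pics/side10.npz")["image"][200:300,210:385]; d=np.load("pics/scene10.npz")["image"][180:280,240:415]
s=[cv2.resize(x,(400,229),interpolation=cv2.INTER_CUBIC) for x in (d,b)]
w=cv2.resize(a[150:420,100:460],(480,360))
m=np.zeros((590,800,3),np.uint8); m[:229]=np.hstack(s); m[229:589,:480]=w; cv2.imwrite("pics/m10.png",m[:,:,::-1])
E
```

```text
tcp [ 618.92 -171.07   27.31] rig [112.37   5.27] q [ 0.14  0.55  0.08  1.62 -0.05  0.98 -1.31] t 14.8833 F [ 1.23 -3.16  2.6 ]
wrist
post 958 [117.33  -2.33] [22.86 36.13]
scene
post 41 [108.82  -8.32] [20.74 36.42]
mirror 57 ((66.81336212158203, -2.115701675415039), (51.801429748535156, 8.56176471710205), 87.76874542236328) fit ang 1.6625475
side
post 52 [106.79 -12.44] [22.74 36.33]
mirror 62 ((65.58389282226562, -1.5857982635498047), (52.77140426635742, 7.2484025955200195), 89.974609375) fit ang 1.0148406
```

View pics/m10.png

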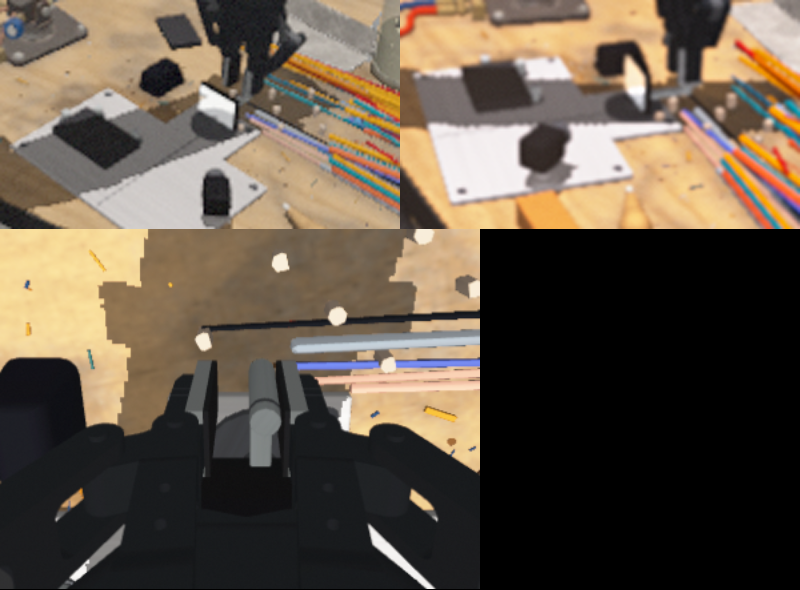

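```bash
cat > fit.py <<'E'
from h import *
from scipy.optimize import least_squares
from scipy.ndimage import map_coordinates
np.set_printoptions(precision=4,suppress=True)
V=np.array([(-115,128),(30,128),(30,40),(95,40),(95,-40),(30,-40),(30,-100),(-115,-100)],float)
S=[];N=[]
for a,b in zip(V,np.roll(V,-1,0)):
    n=int(np.linalg.norm(b-a)/2); f=np.linspace(.06,.94,n)[:,None]; S.append(a+f*(b-a)); d=(b-a)/np.linalg.norm(b-a); N.append(np.tile([-d[1],d[0]],(n,1)))
S=np.vstack(S);N=np.vstack(N)   # outward = left of clockwise
def run(c):
    g=cv2.GaussianBlur(cv2.cvtColor(c["image"],cv2.COLOR_RGB2LAB)[:,:,2],(3,3),0).astype(float)  # b*: wood is yellow, plate grey
    p=np.array([T[0],T[1],AN]); off=np.arange(-5,5.01,.25)
    for it in range(4):
        R=np.array([[np.cos(p[2]),-np.sin(p[2])],[np.sin(p[2]),np.cos(p[2])]])
        Q=(S[:,None]+off[None,:,None]*N[:,None]); X=np.concatenate([Q@R.T+p[:2],np.full(Q.shape[:2]+(1,),6.)],2)/1000
        uv=proj(c,X.reshape(-1,3)).reshape(len(S),-1,2)
        I=map_coordinates(g,[uv[...,1],uv[...,0]],order=1,mode="nearest"); G=np.gradient(I,axis=1)
        k=G[:,2:-2].argmax(1)+2; pk=G.max(1); ins=((uv>4)&(uv<[555,415])).all((1,2))
        ok=ins&(pk>1.2)&(k>2)&(k<len(off)-3); A=S[ok]+off[k[ok]][:,None]*N[ok]; W=A@R.T+p[:2]
        def res(q):
            r=np.array([[np.cos(q[2]),-np.sin(q[2])],[np.sin(q[2]),np.cos(q[2])]]); return (((W-q[:2])@r-S[ok])*N[ok]).sum(1)
        s=least_squares(res,p,loss="soft_l1",f_scale=.4,x_scale=[1,1,.01]); p=s.x
    print(p,ok.sum(),"med|r|",np.median(abs(res(p)))); return p
if __name__=="__main__":
    for n in ["w1","w7","w8","w5","w6"]:
        print(n,end=" "); c=dict(np.load(f"pics/{n}.npz")); p=run(c)
E
python3 fit.py
```

```text
w1 [ 506.638  -178.6573    0.0279] 370 med|r| 0.2529316301769171
w7 [ 506.2731 -179.0265    0.0289] 335 med|r| 0.25381509067200625
w8 [ 507.9839 -179.118     0.0248] 135 med|r| 0.3026228493567089
w5 [ 506.3576 -179.6623    0.0279] 117 med|r| 0.0036749788325494137
w6 [ 506.2383 -179.4161    0.0264] 223 med|r| 0.2483168410354466
```

```bash
python3 - <<'E'
from h import *
np.set_printoptions(precision=2,suppress=True)
for n,xr,yr in [("w8",(605,630),(-207,-187)),("wrist10",(608,632),(-181.5,-168))]:
    c=dict(np.load(f"pics/{n}.npz")); v,u=np.mgrid[0:420,0:560]; ok=(c["range_z"]>0).ravel()
    uv=np.c_[u.ravel(),v.ravel()]; W=pts(c,uv)*1000; uv=uv[ok]
    s=(W[:,0]>xr[0])&(W[:,0]<xr[1])&(W[:,1]>yr[0])&(W[:,1]<yr[1])&(W[:,2]>54)&(W[:,2]<58.5)
    P=W[s]; print(n,s.sum(),np.median(P,0),P.min(0),P.max(0),cv2.minEnclosingCircle(P[:,:2].astype(np.float32)), uv[s].min(0),uv[s].max(0))
    if n!="w8":
        b=c["image"][uv[s][:,1].min()-6:uv[s][:,1].max()+40:4,uv[s][:,0].min()-30:uv[s][:,0].max()+30:3].max(2); print(b)
E
```

```text
w8 202 [ 617.51 -197.27   56.47] [ 612.52 -202.06   54.05] [ 621.85 -192.93   58.11] ((617.187744140625, -197.44131469726562), 4.945878505706787) [278 224] [293 240]
wrist10 448 [ 621.62 -176.79   56.49] [ 615.9  -181.49   54.  ] [ 626.18 -172.08   58.18] ((620.9989624023438, -177.18711853027344), 5.1943182945251465) [287 280] [310 304]
[[ 24  19  65 105 105 105 103 104 104 104  85  92  95  96  95  95  93  49
   20  24  93  93  93  93  41  40  39  39]
 [ 23  20  84 142 142 142 141 140 141 141  85  91  57  54  54  51  73  86
   20  24  93  92  93  92  57  29  30  28]
 [ 19  19  82 141 141 141 141 141 140 140  77  74  95  96  96  95  94  53
   20  23  66  93  93  93  90  30  29  30]
 [ 18  20  82 142 141 141 141 140  61  48  68  92 118 134 134 130 116  90
   20  28  39 106 106 106  86  29  30  29]
 [ 21  18 117 149 110  63  47  50  64  66  84 134 134 133 134 135 135 131
   19  34  48 129  45  29  29  28  29  29]
 [ 20  20 147  53  53  66  66  65  65  66 102 133 132 133 135 133 135 131
   34  35  65 124  30  30  29  30  30  29]
 [ 19  20  47  66  67  66  65  64  66  68  90 132 133 134 1
[... 645 characters left out ...]
 23  22  21  22  23  21  23  21  22  20  86 136 135 135 135 124  19  21
   20  33  24  28  27  27  27  26  26  25]
 [ 26  18  17  18  16  17  17  16  18  16  85 138 135 135 135 122  17  16
   20  33  24  28  28  29  30  29  30  29]
 [ 26  15  18  18  18  18  17  17  17  19  18  17  18  17  17  18  17  15
   19  32  24  29  29  29  29  29  30  30]
 [ 30  16  17  17  17  16  17  19  17  18  16  18  18  17  16  17  18  16
   19  33  95  29  29  29  30  29  29  30]
 [ 18  18  17  17  18  17  18  18  18  17  15  17  16  17  19  17  18  18
   18  17  19  28  29  29  29  28  29  29]
 [ 17  17  18  17  17  18  16  18  17  16  17  16  16  19  18  17  18  17
   17  16  18  28  30  29  29  28  30  28]]
```

Call:
apply_moves(
  motion=[
    [[0,0.3,0,0,0,0,0.5],[0,0.5,0,0,0,0,0.5],[0,0.5,0,0,0,0,0.5],[0,0.5,0,0,0,0,0.5],[0,0.5,0,0,0,0,0.5],[0,0.5,0,0,0,0,0.5],[0,0.5,0,0,0,0,0.5],[0,0.5,0,0,0,0,0.5]],
  ],
)

```text
time: 15.7
position: [0.619, -0.1705, 0.0273]
ee_rot: [0.0, 1.0, 0.011, -0.0]
force: [0.8, -1.7, 2.7]
gripper_width: 0.0216
grip_force: 1.4
```

```bash
python3 - <<'E'
from h import *
np.set_printoptions(precision=2,suppress=True)
tcp(); print(robot.read_state()["joint_vel"])
for k in range(3):
    c=cams.capture("wrist"); W=pts(c,np.argwhere(np.ones((420,560)))[:,::-1])*1000
    s=(abs(W[:,0]-620)<12)&(W[:,1]>-181.8)&(W[:,1]<-168)&(W[:,2]>54)&(W[:,2]<58.5); print(np.median(W[s],0))
for n in ["scene","side"]: c=cams.capture(n); mir(c); pad(c,60)
tcp()
E
```

```text
tcp [ 619.   -170.48   27.34] rig [112.47   5.86] q [ 0.13  0.55  0.08  1.62 -0.05  0.98 -1.31] t 15.7 F [ 0.84 -1.71  2.73]
[ 0.  0.  0. -0. -0.  0.  0.]
[ 621.73 -176.67   56.45]
[ 621.82 -176.76   56.44]
[ 621.73 -176.77   56.47]
post 32 [107.54  -9.29] [21.29 36.51]
mirror 57 ((66.61273956298828, -1.4962406158447266), (10.519816398620605, 50.848209381103516), 0.5208252668380737) fit ang -0.8271402
pad [265 231  35  21 421] ((-49.07508850097656, 65.0352554321289), (80.4373779296875, 52.20463180541992), 89.22299194335938)
[[-75.72  25.17]
 [-23.52  24.47]
 [-22.43 104.9 ]
 [-74.63 105.6 ]]
post 48 [108.66 -16.2 ] [21.7 36.1]
mirror 64 ((65.30716705322266, -1.7910022735595703), (6.893438816070557, 51.29865264892578), 0.08105133473873138) fit ang 2.2451627
pad [239 230  26  16 339] ((-48.22521209716797, 62.20720672607422), (71.56389617919922, 50.9919319152832), 81.62406921386719)
[[-78.66  30.52]
 [-28.21  23.09]
 [-17.79  93.89]
 [-68.24 101.32]]
tcp [ 619.   -170.48   27.34] rig [112.46   5.86] q [ 0.13  0.55  0.08  1.62 -0.05  0.98 -1.31] t 15.95 F [ 1.3  -2.07  1.54]
```

```bash
python3 -c "
from station import order
print(order.close_job())"
```

```text
the job is handed in; nothing more can be done
None
```

The pad lies home against all three pins, the mirror is held at the home angle to within about 1° by my measurements, the cork, glass lump and graver were not touched, and I handed the job in at about 16 s.

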